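# Refit the interlocked blade guard on a board trimmer

### The arm

A 6-joint arm with a two-finger parallel gripper is mounted at the origin on the work surface. World frame = base frame: x ahead of the robot, y to its left, z up, the work surface at z = 0. Lengths are in m, angles in rad, forces in N, time in s.
With the tool pointing down it reaches from about 0.325 to 0.9 m from the base axis. Payload 3.5 kg.
Tool frame: the origin (TCP) lies between the finger pads; the fingertips stand 22 mm ahead of it and the grasp point (between the pads) lies 3 mm ahead of it (manip.tip_extent is the z of the fingertips in the tool frame, in m); z points along the fingers, y is the direction in which the jaws open and shut (so a half turn about z gives the same grasp; the last joint's range is limited). The gripper opens to 85 mm and grips with 20 to 120 N. Pads are 22 mm wide; open, the fingers measure 114 mm over their backs; the gripper's body (76 mm by 85 mm) begins 54 mm behind the grasp point. The pads swing forward as they close: fully open they stand 13 mm farther back than shut.
Start: joints at [-1.285, 0.276, -0.026, 1.268, 0, 1.467], TCP at [0.237, -0.578, 0.228] pointing down, gripper open.
Joint ranges: [-3.12, 3.12], [-0.85, 1.88], [-1.08, 1.24], [-1.95, 2.15], [-1.57, 1.53], [-3.14, 3.14]. Speed limits (rad/s): [2.57, 2.57, 3.14, 3.14, 3.14, 3.14].

### API

Orientations are given as a unit quaternion [x, y, z, w].
In Python, from station import status, eyes, job, manip gives the robot as it stands. The module is installed in compiled form; this text tells all that it offers.
- The arm moves only by the shell command python3 -m handwheel 'ROWS' [FORCE]. ROWS is JSON, a list of rows, each a list of 3 entries, a list of its own where there are three numbers: the shift along the tool's x, y, z scaled (see below), then the turn, a rotation vector about the tool's x, y, z scaled (see below), then the closure, from -1 (fully open) to 1 (shut). A call has 1 to 12 rows; each row shifts and turns the commanded pose from where the row before left it, along the tool's axes as they then stand; what a row does not reach is not made up. The controller multiplies each number of a shift by 4 cm and each number of a turn by 180 degrees. A row lasts 1/8 s, in which the tool goes at most 62.5 mm and 10.7 degrees, less where a joint would pass 70% of its speed; a pose out of reach is approached as far as the arm can. A call with a number of a shift or a turn outside -1 to 1 is refused whole. A call with a gripper value outside its range is refused whole. The fingers move at their own pace and stop on an object; FORCE is the grip in N (left out, the last holds). Time passes only in rows, so rows that do not move let the fingers close. It gives the time, the measured TCP pose, the force and the opening at its end, in the units of the state.
- status.sense(): the state, without advancing time (a new reading comes with each control period).
- eyes.capture(name): name is "scene" or "side" or "wrist"; returns a dict with "pixels" (480x640x3 uint8, red, green, blue), "fx", "fy", "cx", "cy" (pixels), "R" (3x3) and "t" (3): a world point X has camera coordinates R X + t. Camera axes: x right, y down, z forward; pixel columns grow to the right and rows downward; lengths in m; the calibration is good to about 2 mm. The wrist camera is an equidistant fisheye: a pixel r from the principal point sees the ray r / f radians off the axis. A picture is of the moment at which its call begins. There is no depth.
- job.finish_job(): hands the job in, once; it reports no verdict.
Trained networks look in the newest picture that a camera, given by its name, has taken for a name from the list of things; names that differ only in an ending like _2 or _b are one class to them, and where a whole thing is asked for, a point or a joint stands for the part that bears it (a point fixed in the world has none). Each returns a list of dicts, best first, with "confidence" (0 to 1); they miss things now and then, are a little off and sometimes report something else, mostly with a low value. They report only what shows in the picture. A call takes as long as a camera call. They do not tell look-alikes from the thing itself.
- eyes.boxes_of(camera, label): "extent" ([left, top, width, height] as shares, 0 to 1, of the picture: columns of its width, rows of its height, round what is visible of it).
- eyes.trace(camera, label): "mask" (480x640 bool, what is visible of it) and "extent" ([left, top, width, height] as shares, 0 to 1, of the picture: columns of its width, rows of its height, round what is visible of it).
- eyes.tip_of(camera, label): "position" ([column, row] as shares, 0 to 1, of the picture: columns of its width, rows of its height: a listed point, or the origin of a listed thing).
The state is a dict: "time_s": time; "q": joint angles; "joint_velocities": joint speeds; "effort": joint torques, N m; "eef_pos": TCP position; "orientation": TCP orientation; "ft_force": force on the tool from outside, world axes, zero at the start; "torque": the same for the moment, N m; "opening": opening from 0.0 (shut) to 1.0 (fully open).
Only numpy, scipy, OpenCV 4.12 (cv2) and the standard library are available. Lean on these libraries where they do the work, as an engineer would, in place of code of your own. Each camera call takes 0.05 s, during which the arm holds its last target. There are 200 camera calls.

### The job

The sloping board trimmer cannot start without its blade guard: lift the orange guard with the black grip out of the wooden stand, and put its steel tongue straight into the interlock slot in the top of the yellow cutting head, pressing until the guard lies flush on the head and the plunger is fully home, then let go. The head was clamped by hand, so feel or look for where the slot really is. Leave the jars, paints, tape and brush where they are.

Things in the scene. Friction and masses are not known exactly. Their poses are not given: they have to be found in the camera images.
- guard: Blade guard, ~0.25 kg. Origin: centre of the underside of its orange plate (90 mm x, 110 mm y, 6 mm thick). On the plate a black grip bar: 22 mm x, 60 mm y, top 50 mm above the origin. Below, centred along -z, a flat steel tongue: 5 mm thick (x), 30 mm wide (y), 56 mm long, its last 4 mm only 3 x 26 mm. Same when turned half round about z.
- stand: Fixed wooden parking stand, 70 (x) by 80 (y) mm, 75 mm tall; origin at the centre of its underside. A 12 x 44 mm slot (thin along x) runs down from its top; at the start the guard's tongue hangs loosely in it, the plate resting on the stand's top, guard axes within about 2 degrees of the stand's.
- bed: Fixed sloping bed of the board trimmer. Origin on its surface; x straight uphill (away from the robot), y level, z square out of the bed (32 degrees from vertical, leaning towards the robot). On it stands the yellow cutting head: straight block 70 mm (x) by 90 mm (y), its flat top parallel to the bed, 68 mm above its surface.
- slot_nominal (a point): Nominal centre of the head's top, 68 mm out along bed z (bed axes). The head, clamped by hand, really lies up to 16 mm uphill or downhill of this along bed x, NOT measured; along y it is exact. It does not shift when touched. Central in its top is the slot, 9 (x) by 38 mm (y), widened to 12 mm (x) in the top 3 mm, running down along -z.
- plunger (a joint): Red plunger inside the slot: 0 = out, face 37 mm below the head's top; grows in metres as the tongue pushes it down, 0.019 when the guard's plate lies flush on the head. It needs about 7 N, has no spring, stays where it is pushed; the guard's weight does not move it.
- brush: Paint brush lying flat, 180 mm long along its x; bystander.
- jar: closed amber glass jar, 68 mm across, 100 mm tall; origin at the centre of its underside; bystander.
- can: closed metal can with a blue band, 68 mm across, 90 mm tall; origin at the centre of its underside; bystander.
- bottle: white bottle with a red cap, 52 mm across, 140 mm tall; origin at the centre of its underside; bystander.
- tube_green: fat paint tube with a green band lying flat, about 120 x 40 x 26 mm, cap along its +x; origin at the centre of its underside; bystander.
- tube_red: fat paint tube with a red band lying flat, about 120 x 40 x 26 mm, cap along its +x; origin at the centre of its underside; bystander.
- tape: roll of paper tape lying flat, 72 mm across, 30 mm tall; origin at the centre of its underside; bystander.
Mind the look-alikes: they are no part of the job. Of the things that look like the guard, the smaller one is meant. Leave any red look-alike of the stand alone.

How it is judged:
By the outcome, as a careful person would: the job done as asked, in the order asked, and still so for the second after the job is handed in, with the robot touching nothing.
It also fails if it takes over 56 s, if anything falls off the work surface, if the arm or the gripper's body presses on something with over 40 N, if the wrist force passes 120 N, or if a joint passes its speed limit or range.

## Working session

There is one attempt and no reset: what is moved stays moved. The work goes in short steps, Python scripts to look and compute and a shell command to move; the robot and the scene stay as the last step left them, time stands still between calls to the robot, and variables do not carry over. Pictures are saved under pics/ and viewed, about 8 in all and at most 12, crops included, and the job is handed in when it is done.

```bash
mkdir -p pics; cat > h.py <<'E'
import numpy as np, cv2
from station import status, eyes, job, manip
from scipy.spatial.transform import Rotation as Rn
def snap(cam,fn=None):
    c=eyes.capture(cam)
    if fn: cv2.imwrite('pics/'+fn,c['pixels'][:,:,::-1])
    return c
def proj(c,X):
    R=np.array(c['R']);p=R@np.array(X).reshape(3,-1)+np.array(c['t']).reshape(3,1)
    return np.array([c['fx']*p[0]/p[2]+c['cx'],c['fy']*p[1]/p[2]+c['cy']]).T
def ray(c,u,v,fish=False):
    R=np.array(c['R']);o=-R.T@np.array(c['t'])
    x=(u-c['cx'])/c['fx'];y=(v-c['cy'])/c['fy']
    if fish:
        r=np.hypot(x,y);s=np.sin(r)/max(r,1e-9);d=np.array([x*s,y*s,np.cos(r)])
    else: d=np.array([x,y,1.])
    d=R.T@d;return o,d/np.linalg.norm(d)
def tri(rs):
    A=sum(np.eye(3)-np.outer(d,d) for o,d in rs);b=sum((np.eye(3)-np.outer(d,d))@o for o,d in rs)
    return np.linalg.solve(A,b)
E
python3 - <<'E'
from h import *
print(status.sense(),manip.tip_extent)
for cam in ('scene','side'):
    c=snap(cam,cam+'0.png'); R=np.array(c['R']);print(cam,c['fx'],c['cx'],c['cy'],(-R.T@c['t']).round(3),R[2].round(2))
    for l in ('guard','stand','bed','slot_nominal'):
        for d in eyes.tip_of(cam,l): print(l,(np.array(d['position'])*[640,480]).round(1),round(d['confidence'],2))
        if l!='slot_nominal':
            for d in eyes.boxes_of(cam,l): print('  box',l,(np.array(d['extent'])*[640,480,640,480]).round(0),round(d['confidence'],2))
E
```

```text
{'time_s': 0.0, 'q': array([-1.28543150e+00,  2.77135046e-01, -2.79194352e-02,  1.26797054e+00,
       -1.39752727e-05,  1.46738533e+00]), 'joint_velocities': array([ 0.00053111, -0.00014072,  0.00180578, -0.00075663, -0.00253333,
        0.00027557]), 'effort': array([-6.95659219e-04, -4.45512807e+01,  2.95200384e+01,  1.64446881e-02,
       -1.01262619e-04,  1.61831785e-06]), 'eef_pos': array([ 0.23666615, -0.57760175,  0.22694026]), 'orientation': array([ 9.81165477e-01,  1.93165898e-01, -1.08198567e-04, -1.10910127e-03]), 'ft_force': array([-0.17190114,  0.71113698, -0.19489917]), 'torque': array([ 0.03455076,  0.00749999, -0.02006983]), 'opening': 0.9963913323700774} 0.022
scene 567.6304157519287 323.71255037972793 234.3035071552051 [ 1.317 -0.309  1.332] [-0.55  0.23 -0.8 ]
guard [203.5 297.3] 0.87
guard [135.9 225.9] 0.58
guard [184.8 383.9] 0.57
  box guard [100. 201.  69.  55.] 0.92
  box guard [172. 275.  54.  44.] 0.8
stand [281.7 297.3] 0.81
stand [208.4 312.2] 0.8
  box stand [258. 269.  47.  51.] 0.97
  box stand [193. 305.  39.  26.] 0.8
bed [384.3 263.3] 0.62
  box bed [326. 232. 126.  67.] 0.57
slot_nominal [380.3 238.1] 0.61
side 473.6020492628922 320.4767150740748 231.5772684182347 [0.179 0.99  0.963] [ 0.23 -0.73 -0.64]
guard [432.2 178.1] 0.73
guard [343.7 188.5] 0.66
  box guard [328. 169.  29.  25.] 0.85
  box guard [407. 160.  28.  38.] 0.69
stand [339.9 201.5] 0.87
stand [311.6 230.1] 0.8
stand [240.4 389.1] 0.73
stand [354.3 297.7] 0.61
  box stand [330. 191.  24.  17.] 0.84
  box stand [295. 203.  36.  38.] 0.64
bed [262.2 267.7] 0.6
bed [343.5 185.2] 0.21
  box bed [190. 210. 129. 124.] 0.65
slot_nominal [271.7 254.7] 0.89
```

View pics/scene0.png

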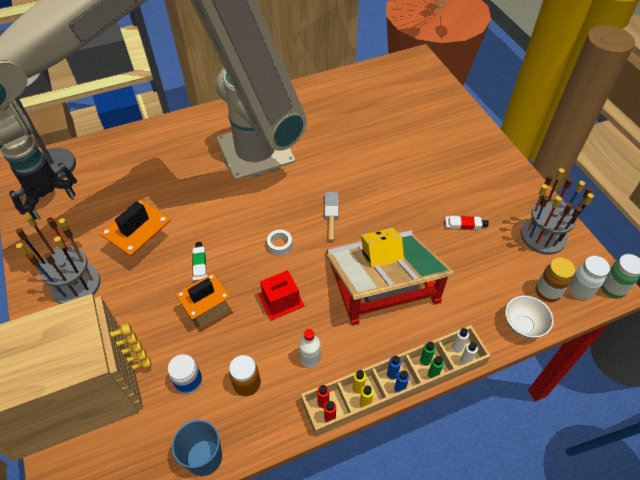

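View pics/side0.png

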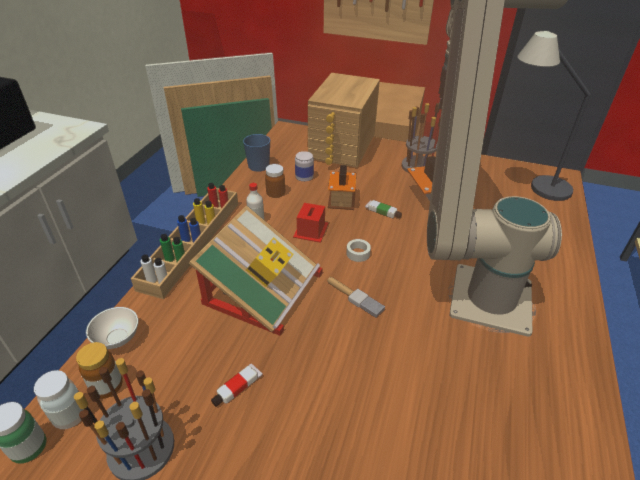

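```bash
cat >> h.py <<'E'
from scipy.optimize import minimize
def boxpts(sx,sy,z0,z1): return np.array([[a*sx/2,b*sy/2,z] for a in(-1,1) for b in(-1,1) for z in(z0,z1)])
def hullmask(c,P,roi,S=4):
    x,y,w,h=roi;m=np.zeros((h*S,w*S),np.uint8)
    q=(proj(c,P.T)-[x,y]+.5)*S
    cv2.fillConvexPoly(m,cv2.convexHull(np.round(q*16).astype(np.int32)),1,shift=4); return m
def fit(views,boxes,pose,p0,step):
    # views: (c, mask, roi); boxes list of local point sets; pose(p)->R,t
    S=4;big=[cv2.resize(m.astype(np.uint8),None,fx=S,fy=S,interpolation=cv2.INTER_LINEAR) for c,m,r in views]
    def f(p):
        R,t=pose(p);e=0
        for (c,m,r),b in zip(views,big):
            M=np.zeros_like(b)
            for P in boxes: M|=hullmask(c,P@R.T+t,r)
            e+=1-(M&b).sum()/max(1,(M|b).sum())
        return e
    best=None
    p=np.array(p0,float)
    for k in range(4):
        s=np.vstack([p]+[p+np.eye(len(p))[i]*step[i]*(1 if k%2==0 else -1) for i in range(len(p))])
        r=minimize(f,p,method='Nelder-Mead',options=dict(initial_simplex=s,maxiter=400,xatol=1e-5,fatol=1e-5));p=r.x
    return p,r.fun
TILT=Rn.from_euler('y',-32,degrees=True)
def bedR(yaw): return (Rn.from_euler('z',yaw)*TILT).as_matrix()
E
python3 - <<'E'
from h import *
C={k:snap(k) for k in('scene','side')}
hsv={k:cv2.cvtColor(C[k]['pixels'],cv2.COLOR_RGB2HSV) for k in C}
def msk(k,roi,kind):
    x,y,w,h=roi;H=hsv[k][y:y+h,x:x+w].astype(int)
    if kind=='y': m=(H[...,0]>22)&(H[...,0]<33)&(H[...,1]>150)&(H[...,2]>90)
    else: m=((H[...,0]>7)&(H[...,0]<17)&(H[...,1]>235)&(H[...,2]>150))|(H[...,2]<50)
    n,l,st,_=cv2.connectedComponentsWithStats(m.astype(np.uint8));m=l==1+np.argmax(st[1:,4])
    if kind=='y': m=cv2.morphologyEx(m.astype(np.uint8),cv2.MORPH_CLOSE,np.ones((7,7)))>0
    return m
rg={'scene':(172,270,62,55),'side':(322,160,42,36)}
ry={'scene':(350,220,65,55),'side':(242,230,60,60)}
g0=tri([ray(C['scene'],203.5,297.3),ray(C['side'],343.7,188.5)]);h0=tri([ray(C['scene'],380,238),ray(C['side'],271.7,254.7)]);print(g0,h0)
gb=[boxpts(.09,.11,0,.006),boxpts(.022,.06,.006,.05)]
hb=[boxpts(.07,.09,-.068,0)]
gp=lambda p:(Rn.from_euler('z',p[2]).as_matrix(),np.array([p[0],p[1],.075+ (p[3] if len(p)>3 else 0)]))
hp=lambda p:(bedR(p[3]),np.array(p[:3]))
mg={k:msk(k,rg[k],'g') for k in C};my={k:msk(k,ry[k],'y') for k in C}
best=min((fit([(C[k],mg[k],rg[k]) for k in C],gb,gp,[g0[0],g0[1],y],[.01,.01,.15]) for y in np.arange(-1.4,1.6,.5)),key=lambda r:r[1]);print('guard',best)
for zz in (0.,.03,.06): pass
bh=min((fit([(C[k],my[k],ry[k]) for k in C],hb,hp,[*h0,y],[.01,.01,.01,.1]) for y in (-.5,-.2,.1,.4)),key=lambda r:r[1]);print('head',bh)
for k in C: print(k,mg[k].sum(),my[k].sum())
ims=[]
for k in C:
    for roi,bx,pz,m in((rg[k],gb,gp(best[0]),mg[k]),(ry[k],hb,hp(bh[0]),my[k])):
        x,y,w,h=roi;S=6;im=cv2.resize(C[k]['pixels'][y:y+h,x:x+w,::-1],None,fx=S,fy=S,interpolation=cv2.INTER_CUBIC)
        for P in bx:
            q=(proj(C[k],(P@pz[0].T+pz[1]).T)-[x,y]+.5)*S
            for i in range(8):
                for j in range(i):
                    if bin(i^j).count('1')==1: cv2.line(im,tuple(map(int,q[i])),tuple(map(int,q[j])),(255,0,0),1)
        cs,_=cv2.findContours(cv2.resize(m.astype(np.uint8),None,fx=S,fy=S,interpolation=0),0,2);cv2.drawContours(im,cs,-1,(0,255,0),1)
        ims.append(cv2.resize(im,(390,300)))
cv2.imwrite('pics/fit.png',np.vstack([np.hstack(ims[:2]),np.hstack(ims[2:])]))
E
```

```text
[ 0.50978321 -0.30592719  0.0523273 ] [0.57039245 0.16662816 0.13793022]Traceback (most recent call last):
  File "<stdin>", line 18, in <module>
  File "<stdin>", line 8, in msk
    return _wrapfunc(a, 'argmax', axis=axis, out=out, **kwds)
    return bound(*args, **kwds)
ValueError: attempt to get argmax of an empty sequence
```

```bash
python3 - <<'E'
from h import *
for k,pts in (('scene',[(190,300),(203,290),(215,299),(372,250),(390,240),(385,256)]),('side',[(338,183),(350,186),(343,175),(265,265),(280,252)])):
    im=cv2.imread(f'pics/{k}0.png');H=cv2.cvtColor(im,cv2.COLOR_BGR2HSV)
    for u,v in pts: print(k,u,v,H[v,u])
    print('table',H[330,160] if k=='scene' else H[300,400], 'woodstand',H[317,205] if k=='scene' else H[200,342])
E
```

```text
scene 190 300 [ 14 255 183]
scene 203 290 [113  51  20]
scene 215 299 [ 16 255 234]
scene 372 250 [ 24 255 229]
scene 390 240 [ 24 255 228]
scene 385 256 [ 24 255 229]
table [ 13 176 200] woodstand [ 18 133 100]
side 338 183 [ 13 205 189]
side 350 186 [ 13 207 197]
side 343 175 [ 14 113  63]
side 265 265 [ 24 204 194]
side 280 252 [ 23 203 188]
table [ 13 154 166] woodstand [ 15 121 116]
```

```bash
cat > f1.py <<'E'
from h import *
C={k:snap(k) for k in('scene','side')}
hsv={k:cv2.cvtColor(C[k]['pixels'],cv2.COLOR_RGB2HSV) for k in C}
def msk(k,roi,kind):
    x,y,w,h=roi;H=hsv[k][y:y+h,x:x+w].astype(int)
    if kind=='y': m=(H[...,0]>=20)&(H[...,0]<33)&(H[...,1]>165)&(H[...,2]>80)
    else: m=((H[...,0]>7)&(H[...,0]<20)&(H[...,1]>(215 if k=='scene' else 180))&(H[...,2]>110))|(H[...,2]<(50 if k=='scene' else 75))
    n,l,st,_=cv2.connectedComponentsWithStats(m.astype(np.uint8));m=l==1+np.argmax(st[1:,4])
    return cv2.morphologyEx(m.astype(np.uint8),cv2.MORPH_CLOSE,np.ones((7,7) if kind=='y' else (3,3)))>0
rg={'scene':(172,270,62,55),'side':(322,160,42,36)}
ry={'scene':(350,220,65,55),'side':(242,230,60,60)}
g0=tri([ray(C['scene'],203.5,297.3),ray(C['side'],343.7,188.5)]);h0=tri([ray(C['scene'],380,238),ray(C['side'],271.7,254.7)])
gb=[boxpts(.09,.11,0,.006),boxpts(.022,.06,.006,.05)]
hb=[boxpts(.07,.09,-.068,0)]
gp=lambda p:(Rn.from_euler('z',p[2]).as_matrix(),np.array([p[0],p[1],.075]))
hp=lambda p:(bedR(p[3]),np.array(p[:3]))
mg={k:msk(k,rg[k],'g') for k in C};my={k:msk(k,ry[k],'y') for k in C}
best=min((fit([(C[k],mg[k],rg[k]) for k in C],gb,gp,[g0[0],g0[1],y],[.01,.01,.15]) for y in np.arange(-1.4,1.6,.5)),key=lambda r:r[1]);print('guard',best)
bh=min((fit([(C[k],my[k],ry[k]) for k in C],hb,hp,[*h0,y],[.01,.01,.01,.1]) for y in (-.5,-.2,.1,.4)),key=lambda r:r[1]);print('head',bh)
ims=[]
for k in C:
    for roi,bx,pz,m in((rg[k],gb,gp(best[0]),mg[k]),(ry[k],hb,hp(bh[0]),my[k])):
        x,y,w,h=roi;S=6;im=cv2.resize(C[k]['pixels'][y:y+h,x:x+w,::-1],None,fx=S,fy=S,interpolation=cv2.INTER_CUBIC)
        for P in bx:
            q=(proj(C[k],(P@pz[0].T+pz[1]).T)-[x,y]+.5)*S
            for i in range(8):
                for j in range(i):
                    if bin(i^j).count('1')==1: cv2.line(im,tuple(map(int,q[i])),tuple(map(int,q[j])),(255,0,0),1)
        cs,_=cv2.findContours(cv2.resize(m.astype(np.uint8),None,fx=S,fy=S,interpolation=0),0,2);cv2.drawContours(im,cs,-1,(0,255,0),1)
        ims.append(cv2.resize(im,(390,300)))
cv2.imwrite('pics/fit.png',np.vstack([np.hstack(ims[:2]),np.hstack(ims[2:])]))
E
python3 f1.py
```

```text
guard (array([ 0.51797436, -0.3076346 ,  0.22384084]), np.float64(0.2776744942907242))
head (array([ 0.56206067,  0.17046744,  0.13937067, -0.14696195]), np.float64(0.2529038770498905))
```

View pics/fit.png

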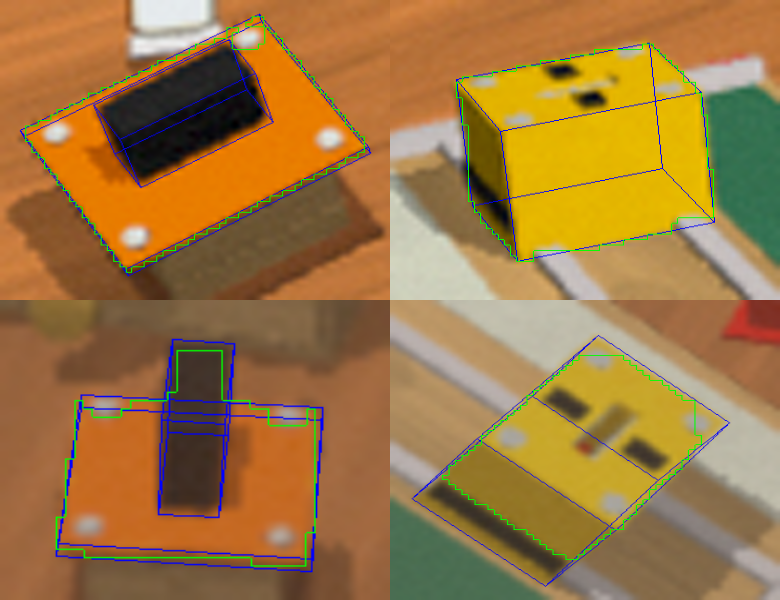

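The picture shows the guard outline (top-left and bottom-left panels) well matched, and the head outline roughly matched. The slot, with its red plunger, sits at the centre of the top. I move above the guard first.

```bash
cat >> h.py <<'E'
from scipy.spatial.transform import Slerp
def Rdown(yaw):  # tool y along (cos,sin), z down
    y=np.array([np.cos(yaw),np.sin(yaw),0]);z=np.array([0,0,-1.]);return np.column_stack([np.cross(y,z),y,z])
def plan(p,R,n,p0=None,R0=None):
    s=status.sense()
    p0=s['eef_pos'] if p0 is None else p0; R0=Rn.from_quat(s['orientation']) if R0 is None else Rn.from_matrix(R0)
    R1=Rn.from_matrix(R);dv=(R0.inv()*R1).as_rotvec();dp=(np.array(p)-p0)/n
    print('dist mm',np.round((np.array(p)-p0)*1000,1),'turn deg',np.round(np.degrees(dv),2),'opening',round(s['opening'],3),'t',s['time_s'],'F',s['ft_force'].round(1))
    t=dv/n/np.pi;print(' turn/row',t.round(4).tolist())
    for i in range(n):
        Ri=R0*Rn.from_rotvec(dv*i/n);print(' shift',(Ri.inv().apply(dp)/.04).round(3).tolist())
E
python3 - <<'E'
from h import *
plan([.518,-.308,.25],Rdown(.224),10)
E
```

```text
dist mm [281.1 270.3  21.9] turn deg [  0.    -0.   -80.56] opening 0.999 t 1.0 F [ 0.2  0.4 -0.3]
 turn/row [0.0, -0.0, -0.0448]
 shift [0.906, -0.359, -0.055]
 shift [0.948, -0.228, -0.055]
 shift [0.97, -0.093, -0.055]
 shift [0.974, 0.044, -0.055]
 shift [0.958, 0.18, -0.055]
 shift [0.924, 0.312, -0.055]
 shift [0.871, 0.438, -0.055]
 shift [0.801, 0.556, -0.055]
 shift [0.715, 0.663, -0.055]
 shift [0.615, 0.757, -0.055]
```

```bash
python3 -m handwheel '[[[0.906,-0.359,-0.055],[0,0,-0.0448],-1],[[0.948,-0.228,-0.055],[0,0,-0.0448],-1],[[0.97,-0.093,-0.055],[0,0,-0.0448],-1],[[0.974,0.044,-0.055],[0,0,-0.0448],-1],[[0.958,0.18,-0.055],[0,0,-0.0448],-1],[[0.924,0.312,-0.055],[0,0,-0.0448],-1],[[0.871,0.438,-0.055],[0,0,-0.0448],-1],[[0.801,0.556,-0.055],[0,0,-0.0448],-1],[[0.715,0.663,-0.055],[0,0,-0.0448],-1],[[0.615,0.757,-0.055],[0,0,-0.0448],-1],[[0,0,0],[0,0,0],-1]]' 80
python3 - <<'E'
from h import *
c=snap('wrist','w1.png');R=np.array(c['R']);s=status.sense();T=Rn.from_quat(s['orientation']).as_matrix()
print('cam in tool',(T.T@(-R.T@c['t']-s['eef_pos'])).round(4),(R@T).round(3).tolist(),c['fx'],c['cx'],c['cy'])
for l in('guard','stand'):
    for d in eyes.tip_of('wrist',l): print(l,(np.array(d['position'])*[640,480]).round(1),d['confidence'])
plan([.518,-.308,.108],Rdown(.224),5)
E
```

```text
time_s: 2.38
eef_pos: [0.5194, -0.3062, 0.2503]
orientation: [0.622, 0.783, 0.0, 0.0]
ft_force: [-0.7, -0.8, -0.3]
opening: 1.001
cam in tool [ 0.0668  0.0015 -0.1454] [[0.003, 1.0, 0.0], [-0.966, 0.003, -0.259], [-0.259, 0.0, 0.966]] 371.64829954431775 323.02051895497215 236.4963737772523
guard [ 35.4 265.7] 0.98
guard [322.4 214.4] 0.78
guard [439.8 310.6] 0.39
stand [402.2  41.2] 0.65
dist mm [   0.6    0.2 -142. ] turn deg [-0.03  0.01  0.02] opening 0.999 t 2.525 F [ 0.3 -0.7  0.1]
 turn/row [-0.0, 0.0, 0.0]
 shift [0.0, 0.004, 0.71]
 shift [0.0, 0.004, 0.71]
 shift [0.0, 0.003, 0.71]
 shift [0.0, 0.003, 0.71]
 shift [0.0, 0.003, 0.71]
```

View pics/w1.png

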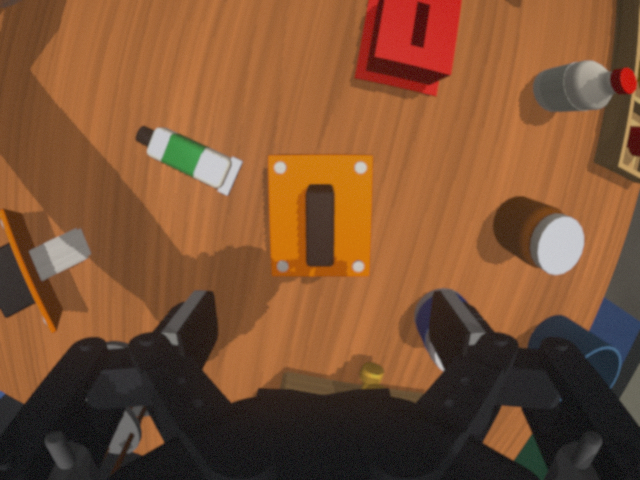

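The wrist picture shows the guard at (320,215), square to the tool between the open jaws. I refine its pose with a fisheye fit.

```bash
cat >> h.py <<'E'
_pp=proj
def proj(c,X):
    if not c.get('fish'): return _pp(c,X)
    p=np.array(c['R'])@np.array(X).reshape(3,-1)+np.array(c['t']).reshape(3,1)
    r=np.hypot(p[0],p[1]);k=np.arctan2(r,p[2])/np.maximum(r,1e-9)
    return np.array([c['fx']*k*p[0]+c['cx'],c['fy']*k*p[1]+c['cy']]).T
E
python3 - <<'E'
from h import *
c=snap('wrist');c['fish']=1;roi=(250,140,140,150);x,y,w,h=roi
H=cv2.cvtColor(c['pixels'],cv2.COLOR_RGB2HSV)[y:y+h,x:x+w].astype(int)
m=((H[...,0]>7)&(H[...,0]<20)&(H[...,1]>225)&(H[...,2]>120)).astype(np.uint8)
n,l,st,_=cv2.connectedComponentsWithStats(m);m=(l==1+np.argmax(st[1:,4])).astype(np.uint8)
cs,_=cv2.findContours(m,0,2);m=np.zeros_like(m);cv2.drawContours(m,[cv2.convexHull(max(cs,key=cv2.contourArea))],-1,1,-1)
gp=lambda p:(Rn.from_euler('z',p[2]).as_matrix(),np.array([p[0],p[1],.075]))
print(fit([(c,m,roi)],[boxpts(.09,.11,.0,.006),boxpts(.022,.06,.006,.05)],gp,[.518,-.308,.224],[.005,.005,.05]), st[1:,4].max(),cv2.boundingRect(m))
s=status.sense();print(s['eef_pos'],s['orientation'])
E
```

```text
(array([ 0.51755358, -0.30813369,  0.22642643]), np.float64(0.0324719432959244)) 8092 (22, 13, 104, 122)
[ 0.51718904 -0.30843845  0.24997646] [ 6.23695911e-01  7.81667024e-01 -2.12064287e-04 -1.71057966e-04]
```

```bash
python3 -m handwheel '[[[0,0,0.9],[0,0,0],-1],[[0,0,0.9],[0,0,0],-1],[[0,0,0.8],[0,0,0],-1],[[0,0,0.6],[0,0,0],-1],[[0,0,0.32],[0,0,0],-1],[[0,0,0],[0,0,0],-1],[[0,0,0],[0,0,0],1],[[0,0,0],[0,0,0],1],[[0,0,0],[0,0,0],1],[[0,0,0],[0,0,0],1],[[0,0,0],[0,0,0],1],[[0,0,0],[0,0,0],1]]' 80
python3 -c "
from h import *
s=status.sense();print(s['eef_pos'],s['opening'],s['ft_force'],s['torque'])"
```

```text
time_s: 4.08
eef_pos: [0.518, -0.3082, 0.1103]
orientation: [0.623, 0.782, -0.0, 0.0]
ft_force: [-2.0, 1.0, 5.6]
opening: 0.231
[ 0.51802901 -0.30820177  0.11025543] 0.23076846944607368 [-2.00675771  0.97048741  5.58228996] [ 0.0915681   0.30948131 -0.02731708]
```

```bash
python3 -m handwheel '[[[0,0,-0.1],[0,0,0],1],[[0,0,-0.3],[0,0,0],1],[[0,0,-0.6],[0,0,0],1],[[0,0,-0.8],[0,0,0],1],[[0,0,-0.9],[0,0,0],1],[[0,0,-0.9],[0,0,0],1],[[0,0,-0.4],[0,0,0],1],[[0,0,0],[0,0,0],1],[[0,0,0],[0,0,0],1]]' 80
python3 - <<'E'
from h import *
c=snap('wrist','w2.png');c['fish']=1
s=status.sense();T=Rn.from_quat(s['orientation']).as_matrix();print(s['eef_pos'],s['opening'],s['ft_force'])
np.savez('w2.npz',pos=s['eef_pos'],T=T,**{k:c[k] for k in('pixels','fx','fy','cx','cy','R','t')})
# expected guard in tool: y(tool)=guard x ; guard origin 35 mm ahead
P=boxpts(.11,.09,0.0292,.0352);print(proj(c,(P@T.T+s['eef_pos']).T).round(0).tolist())
E
```

```text
time_s: 5.2
eef_pos: [0.517, -0.3072, 0.2674]
orientation: [0.623, 0.782, -0.0, -0.002]
ft_force: [0.5, -0.6, -3.3]
opening: 0.231
[ 0.51684151 -0.30709903  0.2671013 ] 0.2294598368963608 [-0.92501319 -0.25788396 -3.5385931 ]
[[243.0, 362.0], [245.0, 357.0], [401.0, 362.0], [399.0, 357.0], [228.0, 164.0], [231.0, 163.0], [416.0, 164.0], [413.0, 163.0]]
```

View pics/w2.png

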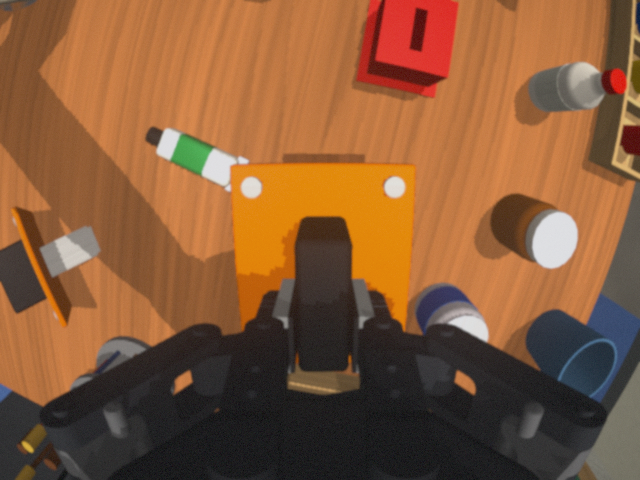

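The picture shows the plate's far edge running from (231,164) to (415,164), as predicted, so the guard is held straight and centred. Next I move to a tilted hover beside the head, so the wrist camera can see the slot.

```bash
python3 - <<'E'
from h import *
B=bedR(-.147);T=np.column_stack([B[:,1],B[:,0],-B[:,2]]);p=np.array([.562,.170,.139])+B@[0,-.115,.19]
print(p,np.linalg.det(T));plan(p,T,11)
E
```

```text
[0.44555705 0.07098768 0.30012914] 1.0000000000000002
dist mm [-71.3 378.1  33. ] turn deg [-31.8   -6.1   20.74] opening 0.229 t 5.25 F [-0.9 -0.3 -3.5]
 turn/row [-0.0161, -0.0031, 0.0105]
 shift [0.874, 0.034, -0.073]
 shift [0.874, 0.009, -0.08]
 shift [0.873, -0.015, -0.089]
 shift [0.871, -0.039, -0.098]
 shift [0.869, -0.063, -0.109]
 shift [0.865, -0.086, -0.121]
 shift [0.861, -0.107, -0.135]
 shift [0.855, -0.129, -0.149]
 shift [0.849, -0.149, -0.164]
 shift [0.842, -0.168, -0.18]
 shift [0.835, -0.186, -0.197]
```

```bash
python3 -m handwheel '[[[0.874,0.034,-0.073],[-0.0161,-0.0031,0.0105],1],[[0.874,0.009,-0.08],[-0.0161,-0.0031,0.0105],1],[[0.873,-0.015,-0.089],[-0.0161,-0.0031,0.0105],1],[[0.871,-0.039,-0.098],[-0.0161,-0.0031,0.0105],1],[[0.869,-0.063,-0.109],[-0.0161,-0.0031,0.0105],1],[[0.865,-0.086,-0.121],[-0.0161,-0.0031,0.0105],1],[[0.861,-0.107,-0.135],[-0.0161,-0.0031,0.0105],1],[[0.855,-0.129,-0.149],[-0.0161,-0.0031,0.0105],1],[[0.849,-0.149,-0.164],[-0.0161,-0.0031,0.0105],1],[[0.842,-0.168,-0.18],[-0.0161,-0.0031,0.0105],1],[[0.835,-0.186,-0.197],[-0.0161,-0.0031,0.0105],1],[[0,0,0],[0,0,0],1]]' 80
python3 - <<'E'
from h import *
c=snap('wrist','w3.png');c['fish']=1
s=status.sense();T=Rn.from_quat(s['orientation']).as_matrix();print(s['eef_pos'],s['opening'])
np.savez('w3.npz',pos=s['eef_pos'],T=T,**{k:c[k] for k in('pixels','fx','fy','cx','cy','R','t')})
B=bedR(-.147)
ctr=np.array([.562,.170,.139])
print('head corners',proj(c,(boxpts(.07,.09,-.0,-.068)@B.T+ctr).T).round(0).tolist(),'slot',proj(c,ctr))
im=c['pixels'][0:240,160:480,::-1];cv2.imwrite('pics/w3c.png',cv2.resize(im,None,fx=2.5,fy=2.5,interpolation=cv2.INTER_CUBIC))
B=bedR(-.147);plan(np.array([.562,.170,.139])+B@[0,-.115,.19],np.column_stack([B[:,1],B[:,0],-B[:,2]]),1)
E
```

```text
time_s: 6.75
eef_pos: [0.4435, 0.073, 0.2978]
orientation: [0.726, 0.63, 0.179, 0.209]
ft_force: [0.4, -0.8, -2.8]
opening: 0.232
[0.44441754 0.07163038 0.29842134] 0.23282118872565408
head corners [[289.0, 137.0], [295.0, 137.0], [289.0, 40.0], [295.0, 56.0], [367.0, 137.0], [360.0, 138.0], [368.0, 40.0], [360.0, 56.0]] slot [[328.15722647  87.1101677 ]]
dist mm [ 1.1 -0.6  1.7] turn deg [0.02 0.07 0.25] opening 0.233 t 6.8 F [ 0.2 -0.8 -2.2]
 turn/row [0.0001, 0.0004, 0.0014]
 shift [-0.012, 0.048, -0.02]
```

View pics/w3c.png

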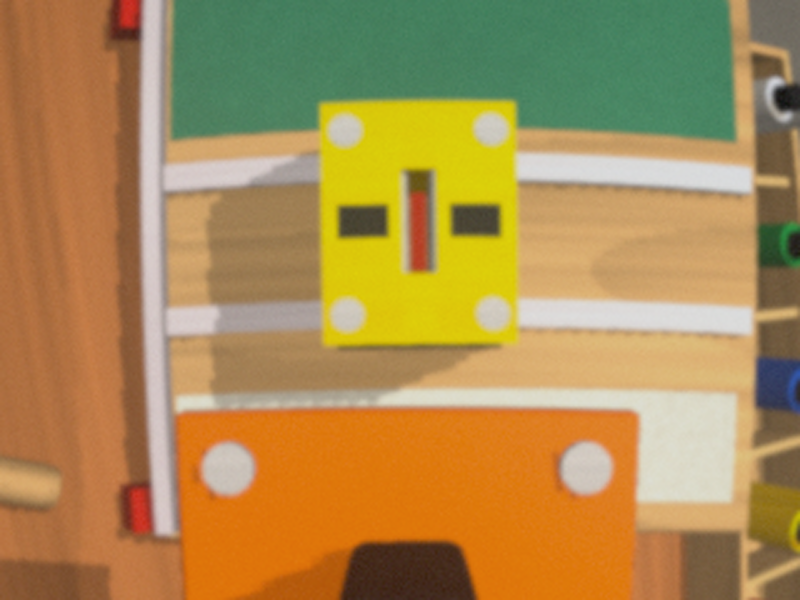

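The crop shows the yellow top at crop x 320–517, y 102–345 (full image 288–367, 41–138). That is within 1 px of the prediction. The slot is central at crop (419,220), with the red plunger in it.

```bash
cat > f2.py <<'E'
from h import *
import sys
d=np.load(sys.argv[1]);c={k:d[k] for k in d.files};c['fish']=1;pos=d['pos'];T=d['T']
H=cv2.cvtColor(c['pixels'],cv2.COLOR_RGB2HSV).astype(int)
def hm(m,roi):
    x,y,w,h=roi;m=m[y:y+h,x:x+w].astype(np.uint8);n,l,st,_=cv2.connectedComponentsWithStats(m);m=(l==1+np.argmax(st[1:,4])).astype(np.uint8)
    cs,_=cv2.findContours(m,0,2);o=np.zeros_like(m);cv2.drawContours(o,[cv2.convexHull(max(cs,key=cv2.contourArea))],-1,1,-1);return o
B=bedR(-.147);ctr=np.array([.562,.170,.139])
roi=(265,20,125,150);m=hm((H[...,0]>=25)&(H[...,0]<33)&(H[...,1]>190)&(H[...,2]>150),roi);print(cv2.boundingRect(m))
for dz in(-.004,0,.004):
    f=fit([(c,m,roi)],[boxpts(.07,.09,-1e-4,0)],lambda p:(B@Rn.from_euler('z',p[2]).as_matrix(),ctr+B@[p[0],p[1],dz]),[0,0,0],[.004,.004,.04])
    t=T.T@(ctr+B@[f[0][0],f[0][1],dz]-pos);print('dz',dz,'bed xy mm,yaw deg',f[0][:2]*1e3,np.degrees(f[0][2]),f[1],'in tool mm',(t*1e3).round(2))
# guard in tool from far plate edge
G=(H[...,0]>7)&(H[...,0]<20)&(H[...,1]>225)&(H[...,2]>120)
row=[np.flatnonzero(G[r,200:440])+200 for r in(180,200,220)];print('plate cols',[(r.min(),r.max()+1) for r in row])
col=[(u,np.flatnonzero(G[150:190,u])[0]+150) for u in(245,290,322,360,400)];print('edge rows',col)
P=np.array([[.055,s*.045,.0293] for s in np.linspace(-1,1,5)]+[[x,s*.045,.0293] for x in(.046,.036,.027) for s in(-1,1)]);print(proj(c,(P@T.T+pos).T).round(1).tolist())
E
python3 f2.py w3.npz
```

```text
(23, 21, 79, 98)
dz -0.004 bed xy mm,yaw deg [-1.05076125  0.19584952] 1.073691872897204 0.01907859167390269 in tool mm [114.95   1.33 193.06]
dz 0 bed xy mm,yaw deg [-1.09592516 -0.63077276] 0.6736595126406661 0.012922562094900836 in tool mm [114.12   1.28 189.06]
dz 0.004 bed xy mm,yaw deg [-1.01116574 -1.06593824] 0.5357469285906924 0.0281567720585304 in tool mm [113.68   1.36 185.06]
plate cols [(np.int64(233), np.int64(380)), (np.int64(233), np.int64(398)), (np.int64(234), np.int64(412))]Traceback (most recent call last):
  File "f2.py", line 16, in <module>
    col=[(u,np.flatnonzero(G[150:190,u])[0]+150) for u in(245,290,322,360,400)];print('edge rows',col)
            ~~~~~~~~~~~~~~~~~~~~~~~~~~~~^^^
IndexError: index 0 is out of bounds for axis 0 with size 0
```

```bash
cat > tgt.py <<'E'
from h import *
B=bedR(-.147+.0118);B0=bedR(-.147);HC=np.array([.562,.170,.139])+B0@[-.0011,-.0006,0]
T=np.column_stack([B[:,1],B[:,0],-B[:,2]])
def off():
    s=status.sense();R=Rn.from_quat(s['orientation']).as_matrix()
    return (B.T@(s['eef_pos']-HC)*1e3).round(2),(Rn.from_matrix(B.T@R@np.array([[0,1,0],[1,0,0],[0,0,-1.]]).T)).as_rotvec(True).round(2),'F bed',(B.T@s['ft_force']).round(1),'tq',(B.T@s['torque']).round(2),'open',round(s['opening'],3),'t',s['time_s']
E
python3 - <<'E'
from tgt import *
print(off());plan(HC+B@[-.0003,0,.189],T,4)
E
```

```text
(array([  -1.97, -112.73,  189.91]), array([-0.43, -0.02, -0.33]), 'F bed', array([-0.9, -0.8, -2.1]), 'tq', array([-0.03,  0.91, -0.04]), 'open', 0.233, 't', 6.8)
dist mm [1.710e+01 1.114e+02 1.000e-01] turn deg [ 0.02  0.43 -0.33] opening 0.233 t 6.8 F [ 0.2 -0.8 -2.2]
 turn/row [0.0, 0.0006, -0.0005]
 shift [0.705, 0.006, 0.0]
 shift [0.705, 0.007, 0.002]
 shift [0.705, 0.008, 0.003]
 shift [0.705, 0.009, 0.004]
```

```bash
python3 -m handwheel '[[[0.705,0.007,0],[0,0.0006,-0.0005],1],[[0.705,0.007,0.002],[0,0.0006,-0.0005],1],[[0.705,0.008,0.003],[0,0.0006,-0.0005],1],[[0.705,0.009,0.004],[0,0.0006,-0.0005],1],[[0,0,0],[0,0,0],1],[[0,0,0.6],[0,0,0],1],[[0,0,0.8],[0,0,0],1],[[0,0,0.5],[0,0,0],1],[[0,0,0.1],[0,0,0],1],[[0,0,0],[0,0,0],1],[[0,0,0],[0,0,0],1]]' 80
python3 - <<'E'
from tgt import *
print(off());plan(HC+B@[-.0003,0,.109],T,1)
ims=[]
for k in('scene','side'):
    c=snap(k);u,v=proj(c,HC+B@[0,0,.03])[0].astype(int);im=c['pixels'][v-60:v+60,u-50:u+50,::-1];ims.append(cv2.resize(im,(390,468),interpolation=cv2.INTER_CUBIC))
cv2.imwrite('pics/near.png',np.hstack(ims));print(off())
E
```

```text
time_s: 8.18
eef_pos: [0.5068, 0.1758, 0.2349]
orientation: [0.725, 0.63, 0.183, 0.21]
ft_force: [0.7, -0.1, -3.0]
opening: 0.233
(array([  4.88,  -1.07, 110.68]), array([-0.03, -0.36, -0.24]), 'F bed', array([-1. , -0. , -2.9]), 'tq', array([0.05, 0.9 , 0.04]), 'open', 0.233, 't', 8.175)
dist mm [-3.3  1.5 -4.2] turn deg [ 0.36  0.03 -0.24] opening 0.233 t 8.175 F [ 0.7 -0.1 -3. ]
 turn/row [0.002, 0.0002, -0.0013]
 shift [0.026, -0.13, 0.041]
(array([  4.8 ,  -0.79, 110.78]), array([-0.01, -0.37, -0.21]), 'F bed', array([-1.7, -0. , -1.8]), 'tq', array([ 0.02,  0.88, -0.06]), 'open', 0.226, 't', 8.275)
```

View pics/near.png

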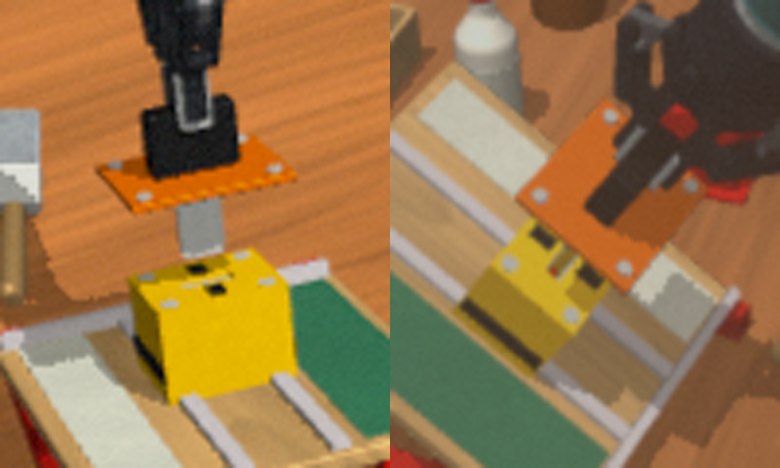

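The left crop shows the tongue above the slot, at about (203,230) over (205,275). The measured pose is 5 mm uphill of the target, so I correct it before going down.

```bash
python3 -m handwheel '[[[0.02,-0.128,0],[0.002,0.0002,-0.0013],1],[[0,0,0],[0,0,0],1],[[0,0,0],[0,0,0],1]]' 80
python3 - <<'E'
from tgt import *
print(off());plan(HC+B@[-.0003,0,.105],T,1)
E
```

```text
time_s: 8.65
eef_pos: [0.5021, 0.1775, 0.231]
orientation: [0.724, 0.633, 0.181, 0.207]
ft_force: [0.1, 0.4, -2.0]
opening: 0.226
(array([-1.3100e+00, -5.0000e-02,  1.1001e+02]), array([-0.01,  0.07,  0.05]), 'F bed', array([-1.1,  0.4, -1.7]), 'tq', array([-0.05,  0.96,  0.03]), 'open', 0.226, 't', 8.65)
dist mm [ 3.5 -0.4 -3.7] turn deg [-0.07  0.01  0.05] opening 0.226 t 8.65 F [ 0.1  0.4 -2. ]
 turn/row [-0.0004, 0.0001, 0.0003]
 shift [0.001, 0.025, 0.125]
```

```bash
python3 -m handwheel '[[[0,0.02,0.2],[0,0,0],1],[[0,0,0.2],[0,0,0],1],[[0,0,0.1],[0,0,0],1],[[0,0,0.1],[0,0,0],1],[[0,0,0],[0,0,0],1],[[0,0,0],[0,0,0],1]]' 80
python3 - <<'E'
from tgt import *
print(off())
E
```

```text
time_s: 9.4
eef_pos: [0.5156, 0.1756, 0.2112]
orientation: [0.724, 0.633, 0.181, 0.207]
ft_force: [0.2, 0.4, -2.7]
opening: 0.232
(array([-0.32, -0.17, 85.98]), array([-0.02,  0.07,  0.03]), 'F bed', array([-1.3,  0.4, -2.4]), 'tq', array([ 0.04,  0.95, -0.01]), 'open', 0.232, 't', 9.4)
```

```bash
python3 -m handwheel '[[[0,0,0.1],[0,0,0],1],[[0,0,0.1],[0,0,0],1],[[0,0,0.1],[0,0,0],1],[[0,0,0.1],[0,0,0],1],[[0,0,0],[0,0,0],1]]' 80
python3 -c "
from tgt import *
print(off())"
```

```text
time_s: 10.02
eef_pos: [0.5238, 0.1743, 0.197]
orientation: [0.724, 0.633, 0.18, 0.207]
ft_force: [0.3, 0.7, -3.5]
opening: 0.23
(array([-0.72, -0.32, 69.5 ]), array([-0.04,  0.11,  0.04]), 'F bed', array([-1.6,  0.7, -3.1]), 'tq', array([-0.  ,  0.91,  0.04]), 'open', 0.23, 't', 10.025)
```

```bash
python3 -m handwheel '[[[0,0,0.15],[0,0,0],1],[[0,0,0.15],[0,0,0],1],[[0,0,0.1],[0,0,0],1],[[0,0,0.1],[0,0,0],1],[[0,0,0.1],[0,0,0],1],[[0,0,0],[0,0,0],1]]' 80
python3 -c "
from tgt import *
print(off())"
```

```text
time_s: 10.78
eef_pos: [0.5364, 0.1726, 0.1768]
orientation: [0.724, 0.633, 0.181, 0.207]
ft_force: [-1.4, -0.2, -2.1]
opening: 0.23
(array([-0.63, -0.26, 45.66]), array([-0.03,  0.09,  0.03]), 'F bed', array([-2.2, -0.4, -1.1]), 'tq', array([-0.02,  1.  , -0.01]), 'open', 0.23, 't', 10.775)
```

```bash
python3 -m handwheel '[[[0,0,0.08],[0,0,0],1],[[0,0,0.08],[0,0,0],1]]' 80
python3 -c "
from tgt import *
print(off())"
```

```text
time_s: 11.02
eef_pos: [0.5398, 0.1723, 0.1717]
orientation: [0.724, 0.633, 0.181, 0.207]
ft_force: [-5.2, 0.4, 1.7]
opening: 0.233
(array([-0.46, -0.14, 39.49]), array([-0.01,  0.07,  0.04]), 'F bed', array([-3.5, -0.3,  4.1]), 'tq', array([-0.12,  1.29, -0.04]), 'open', 0.233, 't', 11.025)
```

```bash
python3 -m handwheel '[[[0,0,0.06],[0,0,0],1],[[0,0,0.04],[0,0,0],1],[[0,0,0.03],[0,0,0],1]]' 80
python3 -c "
from tgt import *
print(off())"
```

```text
time_s: 11.4
eef_pos: [0.542, 0.1717, 0.1677]
orientation: [0.724, 0.633, 0.18, 0.207]
ft_force: [-19.1, -0.1, 17.6]
opening: 0.234
(array([-0.68, -0.4 , 34.94]), array([-0.05,  0.1 ,  0.06]), 'F bed', array([-6.7, -2.7, 24.9]), 'tq', array([-0.53,  1.94, -0.02]), 'open', 0.234, 't', 11.4)
```

```bash
python3 -m handwheel '[[[0,0,0.025],[0,0,0],1],[[0,0,0],[0,0,0],1]]' 80
python3 - <<'E'
from tgt import *
print(off())
ims=[]
for k in('scene','side'):
    c=snap(k);u,v=proj(c,HC)[0].astype(int);im=c['pixels'][v-50:v+50,u-50:u+50,::-1];ims.append(cv2.resize(im,(390,390),interpolation=cv2.INTER_CUBIC))
cv2.imwrite('pics/seat.png',np.hstack(ims))
E
```

```text
time_s: 11.65
eef_pos: [0.542, 0.1717, 0.1676]
orientation: [0.724, 0.633, 0.18, 0.207]
ft_force: [-19.6, -1.0, 18.1]
opening: 0.23
(array([-0.73, -0.39, 34.91]), array([-0.05,  0.09,  0.08]), 'F bed', array([-6.8, -3.6, 25.6]), 'tq', array([-0.64,  2.04, -0.04]), 'open', 0.23, 't', 11.65)
```

View pics/seat.png

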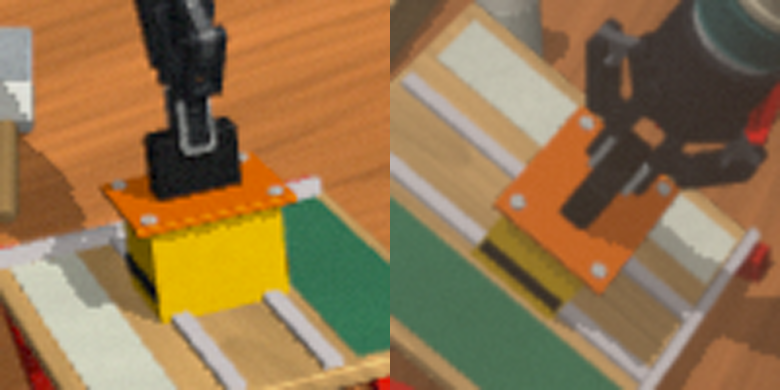

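The picture shows the plate lying on the head in both views. One more firm press confirms it is home.

```bash
python3 -m handwheel '[[[0,0,0.03],[0,0,0],1],[[0,0,0],[0,0,0],1]]' 80
python3 -c "
from tgt import *
print(off())"
```

```text
time_s: 12.0
eef_pos: [0.542, 0.1717, 0.1676]
orientation: [0.724, 0.633, 0.18, 0.208]
ft_force: [-30.2, -1.8, 27.5]
opening: 0.23
(array([-0.73, -0.39, 34.83]), array([-0.05,  0.09,  0.11]), 'F bed', array([-10.6,  -5.9,  39.1]), 'tq', array([-1.01,  2.65, -0.03]), 'open', 0.23, 't', 12.0)
```

```bash
python3 -m handwheel '[[[0,0,-0.035],[0,0,0],1],[[0,0,-0.03],[0,0,0],1],[[0,0,0],[0,0,0],0],[[0,0,0],[0,0,0],-0.5],[[0,0,0],[0,0,0],-0.5],[[0,0,0],[0,0,0],-0.5],[[0,0,0],[0,0,0],-0.5],[[0,0,-0.2],[0,0,0],-0.5],[[0,0,-0.6],[0,0,0],-0.5],[[0,0,-0.9],[0,0,0],-0.5],[[0,0,-0.9],[0,0,0],-0.5],[[0,0,-0.5],[0,0,0],-0.5]]'
python3 -m handwheel '[[[0,0,-0.5],[0,0,0],-0.5],[[0,0,0],[0,0,0],-0.5],[[0,0,0],[0,0,0],-0.5]]'
python3 - <<'E'
from tgt import *
print(off())
ims=[]
gb=[boxpts(.09,.11,0,.006),boxpts(.022,.06,.006,.05)]
for k in('scene','side','wrist'):
    c=snap(k)
    if k=='wrist': c['fish']=1
    u,v=proj(c,HC)[0].astype(int);w=50 if k!='wrist' else 110;x,y=max(u-w,0),max(v-w,0)
    im=c['pixels'][y:y+2*w,x:x+2*w,::-1];S=390/(2*w);im=cv2.resize(im,None,fx=S,fy=S,interpolation=cv2.INTER_CUBIC)
    if k!='scene' or 1:
        for P in gb:
            q=(proj(c,(P@B.T+HC).T)-[x,y]+.5)*S
            for i in range(8):
                for j in range(i):
                    if bin(i^j).count('1')==1: cv2.line(im,tuple(map(int,q[i])),tuple(map(int,q[j])),(255,0,0),1)
    full=np.zeros((390,390,3),np.uint8);full[:im.shape[0],:im.shape[1]]=im[:390,:390];ims.append(cv2.resize(full,(266,266)) if 0 else full)
c=snap('scene');ims.append(cv2.resize(c['pixels'][:,:,::-1],(390,390)))
cv2.imwrite('pics/end.png',cv2.resize(np.vstack([np.hstack(ims[:2]),np.hstack(ims[2:])]),(600,600)))
E
```

```text
time_s: 13.5
eef_pos: [0.4772, 0.1812, 0.2757]
orientation: [0.724, 0.632, 0.182, 0.208]
ft_force: [0.3, -0.4, 1.0]
opening: 0.753
time_s: 13.88
eef_pos: [0.4666, 0.1821, 0.2893]
orientation: [0.724, 0.633, 0.18, 0.207]
ft_force: [0.2, 0.7, -1.3]
opening: 0.754
(array([ -0.75,  -0.28, 178.4 ]), array([-0.03,  0.1 ,  0.05]), 'F bed', array([-0.6,  0.7, -1.2]), 'tq', array([ 0.  ,  0.54, -0.01]), 'open', 0.754, 't', 13.875)
```

View pics/end.png

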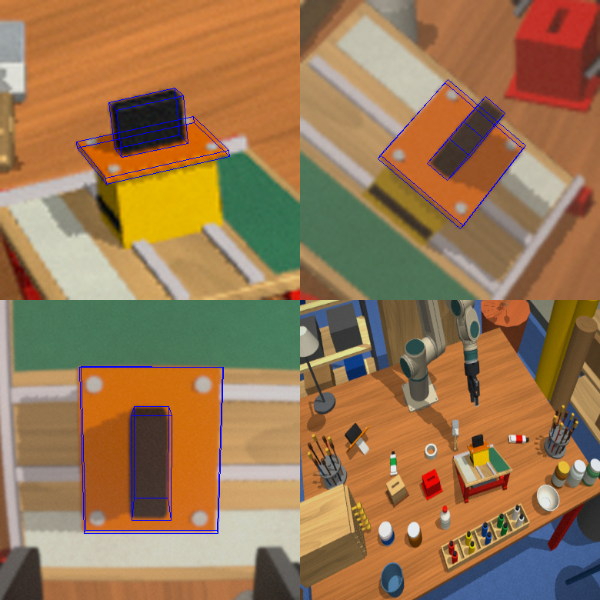

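The end picture shows the guard on the predicted flush outline in all three views. The larger look-alike on the left seems to lie differently than at the start, so I compare it with the first picture.

```bash
python3 - <<'E'
from h import *
a=cv2.imread('pics/scene0.png')[180:340,20:300];c=snap('scene')['pixels'][180:340,20:300,::-1]
w=cv2.imread('pics/w1.png')[180:340,0:140]
cv2.imwrite('pics/cmp.png',np.vstack([np.hstack([cv2.resize(a,(400,230)),cv2.resize(c,(400,230))]),np.hstack([cv2.resize(w,(260,300)),np.zeros((300,540,3),np.uint8)])]))
a=cv2.imread('pics/side0.png');b=snap('side')['pixels'][:,:,::-1]
E
```

```text
(no output)
```

View pics/cmp.png

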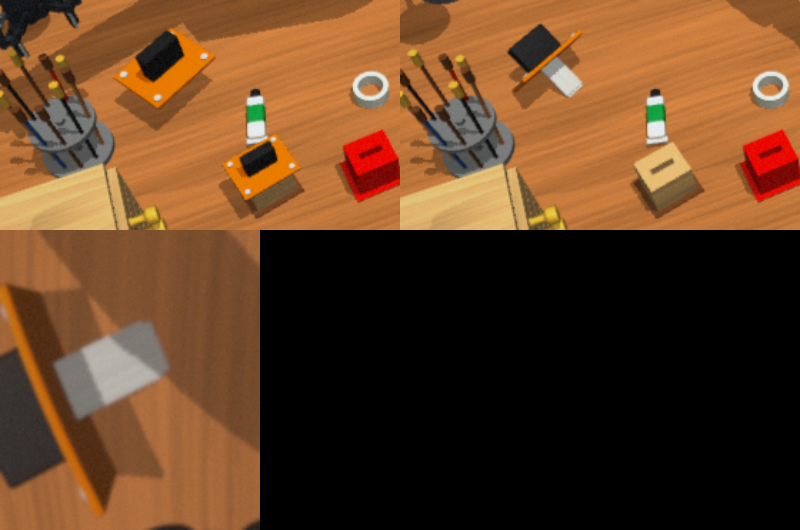

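```bash
python3 - <<'E'
from h import *
a=cv2.imread('pics/side0.png');b=snap('side')['pixels'][:,:,::-1]
H=lambda i:cv2.cvtColor(np.ascontiguousarray(i[150:215,395:450]),cv2.COLOR_BGR2HSV).astype(int)
for i in(a,b):
    h=H(i);m=((h[...,0]>7)&(h[...,0]<20)&(h[...,1]>185)&(h[...,2]>110)).astype(np.uint8)
    print(m.sum(),cv2.boundingRect(m))
cv2.imwrite('pics/cmp2.png',np.hstack([cv2.resize(i[140:225,380:460],(390,414),interpolation=cv2.INTER_CUBIC) for i in(a,b)]))
E
```

```text
279 (13, 17, 24, 26)
53 (36, 12, 19, 24)
```

View pics/cmp2.png

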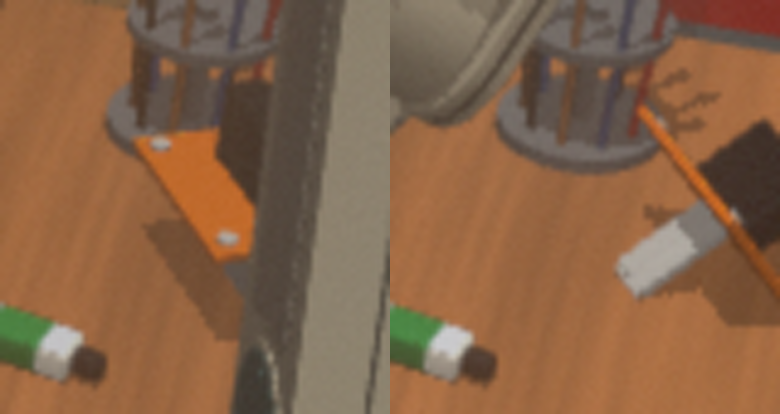

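The look-alike was balancing on its tongue at the start and has since toppled. The gripper passed well above it, so I leave it alone and hand in.

```bash
python3 -c "
from tgt import *
print(off()); print(job.finish_job())"
```

```text
(array([ -0.71,  -0.35, 178.16]), array([-0.06,  0.13,  0.04]), 'F bed', array([-0.2, -0.3,  0.2]), 'tq', array([ 0.07,  0.55, -0.01]), 'open', 0.752, 't', 14.225)
the job is handed in; nothing more can be done
None
```

The smaller orange guard is out of the wooden stand and seated in the cutting head. I pressed it home, let go, backed off about 14 cm and handed the job in at about 14 s.

**Finding the slot:** I located the head with the scene and side cameras, then refined it with the wrist camera beside the head. The tongue went in without touching the sides.

**Last checks:**
- Pushing the plunger took about 7 N, as expected.
- The press ended on a hard stop at the flush height. Going from about 25 N to about 39 N moved the tool only 0.1 mm.
- After release, the guard matches the predicted flush outline in the scene, side and wrist pictures, and the wrist force is near zero.
- I had no direct reading of the plunger. "Fully home" is inferred from the hard stop and the flush plate.

**One thing that looked different:** The larger look-alike guard stood on its tongue in the first picture and was lying over by 2.4 s, when my first move ended. By my height estimate the gripper passed well above it, and the force readings I took showed no contact. I think it tipped over on its own, but I did not see it happen, and I left it alone.

The jars, paints, tape and brush look unmoved in the final scene picture.

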